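# Load the oblong clock-back blank in the bench press and stamp it with the pedal

## Task

Pick out the metal blank whose outline matches the recess in the press's die, lay it flat and fully home in the recess and let go of it. Then push the press's pedal all the way down to its stop with the gripper, so that the striker comes down on the blank, and let the pedal come back up, leaving the blank in the die. Work the striker only by its pedal, and leave the other blanks, the screwdriver stand and the domed tray where they are.

Things in the scene. Friction and masses are not known exactly. Their poses are not given: they have to be found in the camera images.
- oblong_blank: The blank to load: brass-coloured metal block, oblong outline 90 x 60 mm, 20 mm thick, about 0.28 kg, edges rounded 2 mm, a flush thin dark circle on top. Origin at the centre of its underside; x along its 90 mm length, y across its 60 mm width, z up. Lies flat on a 3 mm white bench mat (mat top at z = 0.003).
- square_blank: Another blank, to be left alone: same metal, 68 x 68 mm, 20 mm thick; origin at the centre of its underside.
- round_blank: Another blank, to be left alone: same metal, disc of diameter 68 mm, 20 mm thick; origin at the centre of its underside.
- driver_stand: Round grey screwdriver stand, diameter 90 mm, 60 mm high, with upright screwdrivers to 131 mm; leave alone. Origin at the centre of its underside.
- parts_dome: Round blue tray, diameter 120 mm, under a clear dome with a knob, 74 mm high in all; leave alone. Origin at the centre of its underside.
- press: Fixed grey press. Origin under its base, below the die's middle; z up, x from the pedal's free end to its hinge. In its frame (mm): base x -105..175, y -205..75, 20 high; die block 130 (x) x 104 (y), top at z 50; gearbox behind the pedal x 65..165, y -190..-110, top z 95; striker bracket x 97..147, y -28..28, top z 98.
- die_floor (a point): Middle of the floor of the die's recess, axes as the press. The recess is open above, 94 mm along x, 64 mm along y, 7 mm deep with a 2 mm chamfer at the mouth: a seated blank stands 13 mm proud of the die.
- striker: Dark arm with a round rubber pad, geared to the pedal: while the pedal is up it stands leaning 19 degrees back from the die, its top 135 mm above its origin; it swings 109 degrees down over the die as the pedal goes down; the pad meets the seated blank at the pedal's stop. Origin on its pivot, at x 120, y 0, z 85 mm in the press's frame.
- tread (a point): Pressing point on top of the pedal's rubber tread (70 x 60 mm), 110 mm from the hinge. Steel pedal 145 x 66 mm; hinge line along y at x 70, y -150, z 40 mm in the press's frame, free end to -x. Up, it slopes 20 degrees, free end highest; at its stop it is level and this point is at x -40, y -150, z 48 mm, some 37 mm lower. Spring: 5 N at first, 12 N at the stop.
- pedal (a joint): Pedal angle in rad: 0 = up (at rest), 0.35 = down at its stop; springs back up when let go.
Mind the look-alikes: they are no part of the job. Leave any blue, green or purple look-alike of the oblong_blank alone.

How it is judged (in metres and radians):
On the way, in this order (a step that is already met when the one before it is completed fails the run):
1. the oblong blank lies fully home in the die's recess, let go, with the pedal up (z of oblong_blank in the frame of die_floor between -0.003 and 0.003 m and horizontal distance between oblong_blank and die_floor below 0.006 m and angle between the x axis of oblong_blank and the x axis of die_floor, either way round below 0.12 rad and angle between oblong_blank's own z axis and vertical below 0.06 rad and contact force between oblong_blank and the fingers below 0.2 N and value of joint pedal below 0.1 rad), for 0.2 s.
2. the pedal is down at its stop (0.32 rad or more) with the blank home in the recess (z of oblong_blank in the frame of die_floor between -0.003 and 0.003 m and horizontal distance between oblong_blank and die_floor below 0.006 m and angle between the x axis of oblong_blank and the x axis of die_floor, either way round below 0.12 rad and angle between oblong_blank's own z axis and vertical below 0.06 rad and contact force between oblong_blank and the fingers below 0.2 N and value of joint pedal above 0.32 rad), for 0.15 s.
At the end, for the whole second after the job is handed in: The oblong blank lies released and still in the die's recess: underside within 3 mm of the recess floor, middle within 6 mm, length within 0.12 rad of the recess's, tilted under 0.06 rad; the pedal is back up (under 0.06 rad) (z of oblong_blank in the frame of die_floor between -0.003 and 0.003 m and horizontal distance between oblong_blank and die_floor below 0.006 m and angle between the x axis of oblong_blank and the x axis of die_floor, either way round below 0.12 rad and angle between oblong_blank's own z axis and vertical below 0.06 rad and contact force between oblong_blank and the fingers below 0.2 N and value of joint pedal below 0.06 rad and linear speed of oblong_blank below 0.02 m/s); the robot touches nothing.
It fails at once if the square blank moved more than 25 mm (distance of square_blank from where it was at the start of the episode above 0.025 m).
It fails at once if the round blank moved more than 25 mm (distance of round_blank from where it was at the start of the episode above 0.025 m).
It fails at once if the screwdriver stand moved more than 25 mm (distance of driver_stand from where it was at the start of the episode above 0.025 m).
It fails at once if the domed parts tray moved more than 25 mm (distance of parts_dome from where it was at the start of the episode above 0.025 m).
It fails at once if the robot pushes the striker itself (more than 4 N) (contact force between any of the fingers, the arm and striker above 4 N).
It also fails if it takes over 51 s, if anything falls off the work surface, if the arm or the gripper's body presses on something with over 40 N, if the wrist force passes 120 N, or if a joint passes its speed limit or range.

## Robot

A 6-joint arm with a two-finger parallel gripper is mounted at the origin on the work surface. World frame = base frame: x ahead of the robot, y to its left, z up, the work surface at z = 0. Lengths are in mm, angles in degrees, forces in N, time in s.
With the tool pointing down it reaches from about 300 to 850 mm from the base axis. Payload 4.2 kg.
Tool frame: the origin (TCP) lies midway between the tips of the shut fingers; the grasp point (between the pads) lies 19 mm behind it; z points along the fingers, y is the line along which they close (so a half turn about z gives the same grasp; the last joint's range is limited). The gripper opens to 91 mm and grips with 3 to 60 N. Pads are 32 mm wide; open, the fingers measure 118 mm over their backs; the gripper's body (76 mm by 178 mm) begins 60 mm behind the grasp point.
Start: joints at [-67.895, 18.312, 89.639, -0, 72.044, -1.146], TCP at [226.988, -528.318, 213.976] pointing down, gripper open.
Joint ranges: [-177.97, 177.97], [-48.28, 115.42], [12.27, 149.76], [-77.06, 257.06], [2.81, 150.46], [-146.56, 146.56]. Speed limits (degrees/s): [147.25, 147.25, 180, 180, 180, 180].

## Interface

Orientations are given as [roll, pitch, yaw] about the fixed x, y, z axes, in that order (R = Rz(yaw) Ry(pitch) Rx(roll)).
In Python, from workcell import state, grab_frame, camera_model, workorder gives the robot as it stands.
- The arm moves only by the tool carry_out, never from a script. Its argument "commands" is a list of rows, each a list of 7 numbers: the turn, a rotation vector about the tool's x, y, z in degrees, then the shift along the tool's x, y, z in mm, then the opening, from -1 (shut) to 1 (fully open). In form: [[ax, ay, az, dx, dy, dz, hand], ...]. A call has 1 to 20 rows; each row is the pose to reach, as a shift and turn from the pose commanded when the call began, along the tool's axes at that moment; what a row does not reach only later rows make up. A row lasts 1/10 s, in which the tool goes at most 50 mm and 8.59 degrees, less where a joint would pass 70% of its speed; a pose out of reach is approached as far as the arm can. A call with a gripper value outside its range is refused whole. The fingers move at their own pace and stop on an object; "force" is the grip in N (left out, the last holds). Time passes only in rows, so rows that repeat a pose let the fingers close. It gives the time, the measured TCP pose, the force, the opening and the grip force at its end, in the units of the state.
- state(): the state, without advancing time (a new reading comes with each control period).
- grab_frame(name): name is "scene" or "top" or "wrist"; returns the picture (420x560x3 uint8, red, green, blue); there is no depth.
- camera_model(name): a dict with "fx", "fy", "cx", "cy" (pixels), "dist" ([k1, k2, p1, p2, k3] as OpenCV has them; the pictures are not rectified), "origin" and "rotation" of the camera in the world; the wrist camera has in their place "mount" (4x4, takes a point from camera to tool coordinates, whose origin is the TCP and whose axes are the flange's). Camera axes: x right, y up, looking along -z (the intrinsics and any distortion apply to the point x, -y, -z); pixel columns grow to the right and rows downward; lengths in mm; the calibration is good to about 2 mm. A picture is of the moment at which its call begins: read the wrist's pose just before it. camera_model takes no time and is no camera call.
- workorder.job_done(): hands the job in; it is judged then, once.
The state is a dict: "time_s": time; "qpos": joint angles; "qvel": joint speeds; "effort": joint torques, N m; "ee_pos": TCP position; "ee_rot": TCP orientation; "force": force on the tool from outside, world axes, zero at the start; "torque": the same for the moment, N m; "gripper_width": finger opening in mm; "gripper_force": force on a finger pad.
Only numpy, scipy, OpenCV 4.12 (cv2) and the standard library are available. Lean on these libraries where they do the work, as an engineer would, in place of code of your own. Each camera call takes 0.05 s, during which the arm holds its last target. There are 200 camera calls.

## Working session

There is one attempt and no reset: what is moved stays moved. The work goes in short steps, Python scripts to look and compute and a tool call to move; the robot and the scene stay as the last step left them, time stands still between calls to the robot, and variables do not carry over. Pictures are saved under pics/ and viewed, at most 10 in all, crops included, and the job is handed in when it is done.

Besides the shell and the picture viewer there is one more tool, called after "Call:" as name(argument=value, ...) on one line, values as JSON. carry_out: Moves the arm, as the interface text tells. Its arguments: {"type":"object","properties":{"commands":{"type":"array"},"force":{"type":"number"}},"required":["commands"]}

```bash
mkdir -p pics; ls
python3 - <<'E'
from workcell import *
import cv2
for n in("scene","top"):
    cv2.imwrite(f"pics/{n}0.png",grab_frame(n)[:,:,::-1]); m=camera_model(n); print(n,m)
print(camera_model("wrist")); print(state())
E
```

```text
pics
scene {'fx': 473.80530920539616, 'fy': 473.80530920539616, 'cx': 271.5676126794604, 'cy': 210.35528345890927, 'dist': array([-0.02700736,  0.        ,  0.        ,  0.        ,  0.        ]), 'origin': array([1365.94212207, -359.96376534, 1212.31833322]), 'rotation': array([ 3.78019775e+01, -2.92366700e-02,  6.98931857e+01])}
top {'fx': 471.323700756287, 'fy': 471.323700756287, 'cx': 278.74343175665473, 'cy': 212.90292218485698, 'dist': array([0.01757756, 0.        , 0.        , 0.        , 0.        ]), 'origin': array([ 435.91808879,  -47.85254178, 1399.71408237]), 'rotation': array([  2.91474126,   0.19874095, -90.57855722])}
{'fx': 312.1134381660278, 'fy': 312.1134381660278, 'cx': 280.1419676703384, 'cy': 214.57620010775244, 'dist': array([-0.07301493,  0.        ,  0.        ,  0.        ,  0.        ]), 'mount': array([[-2.49907036e-04,  9.55637353e-01,  2.94545730e-01,
         8.29239505e+01],
       [ 9.99999924e-01,  3.26677785e-04, -2.11439076e-04,
        -1.02788573e+00],
       [-2.98280625e-04,  2.94545655e-01, -9.55637362e-01,
        -1.70601396e+02],
       [ 0.00000000e+00,  0.00000000e+00,  0.00000000e+00,
         1.00000000e+00]])}
{'time_s': 0.1, 'qpos': array([-6.78946438e+01,  1.83475391e+01,  8.97001430e+01,  1.57140970e-04,
        7.20446691e+01, -1.14615107e+00]), 'qvel': array([-0.03413065,  0.00203479, -0.159882  ,  0.00756354, -0.04003586,
        0.03701476]), 'effort': array([ 2.85695396e-04, -4.13333523e+01, -2.32511008e+01,  7.27734435e-02,
        4.21675108e-02, -7.27769316e-05]), 'ee_pos': array([ 226.81667644, -527.8701829 ,  213.20383846]), 'ee_rot': array([-1.79907670e+02, -1.99665886e-03,  2.32514570e+01]), 'force': array([-0.39152574,  0.08032421,  0.33567681]), 'torque': array([-0.03429307,  0.06751474, -0.02375385]), 'gripper_force': 0.0, 'gripper_width': 91.45931306627764}
```

View pics/top0.png

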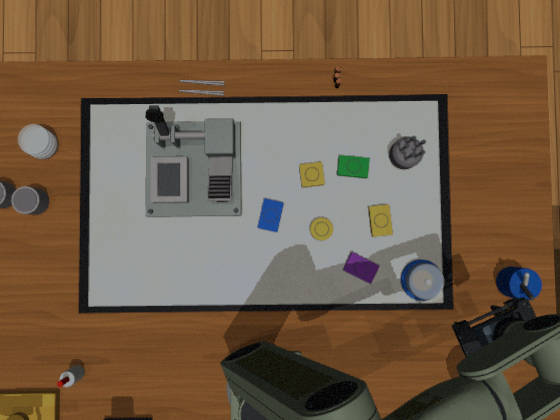

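View pics/scene0.png

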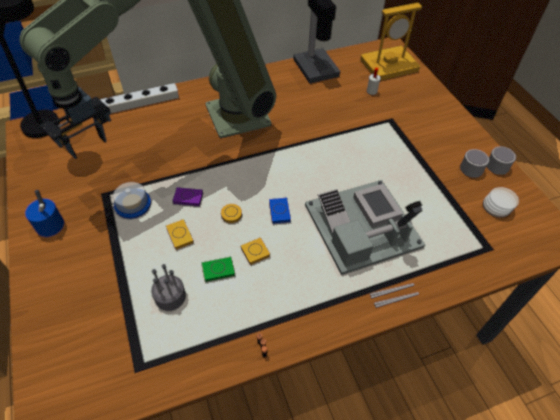

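The top view shows the oblong blank at about (380,220), the square one at (312,174) and the round one at (321,229). The die recess is at about (169,180) and the pedal tread at (220,185). The press's x axis points up in the image. The scene view agrees.

```bash
cat > h.py <<'E'
import numpy as np, cv2
from scipy.spatial.transform import Rotation as R
from workcell import *
def cam(n, st=None):
    m=camera_model(n)
    if n=="wrist":
        T=np.array(m["mount"]); r=R.from_euler("xyz",st["ee_rot"],degrees=True).as_matrix()
        return m, r@T[:3,:3], r@T[:3,3]+st["ee_pos"]
    return m, R.from_euler("xyz",m["rotation"],degrees=True).as_matrix(), np.array(m["origin"])
def ray(c,px,z):
    m,r,o=c; K=np.array([[m["fx"],0,m["cx"]],[0,m["fy"],m["cy"]],[0,0,1]])
    p=cv2.undistortPoints(np.float64(px).reshape(-1,1,2),K,np.float64(m["dist"])).reshape(-1,2)
    d=np.c_[p[:,0],-p[:,1],-np.ones(len(p))]@r.T
    return o+d*((z-o[2])/d[:,2])[:,None]
def show(c,mask,z,amin,label,roi=None):
    if roi:
        k=np.zeros_like(mask); x0,y0,x1,y1=roi; k[y0:y1,x0:x1]=1; mask=mask*k
    for q in cv2.findContours(mask,cv2.RETR_EXTERNAL,cv2.CHAIN_APPROX_NONE)[0]:
        if cv2.contourArea(q)<amin: continue
        w=ray(c,q[:,0,:],z)[:,:2].astype(np.float32)
        (cx,cy),(a,b),t=cv2.minAreaRect(w)
        if a<b: a,b,t=b,a,t+90
        print(label,q[:,0].mean(0).round(),"xy",round(cx,1),round(cy,1),"size",round(a,1),round(b,1),"long axis deg",round((t+90)%180-90,1))
E
python3 - <<'E'
from h import *
def load(n): return cv2.imread(f"pics/{n}0.png")
for n,roi in(("top",(148,155,190,205)),("scene",(355,185,405,222))):
    c=cam(n); im=load(n); h=cv2.cvtColor(im,cv2.COLOR_BGR2HSV)
    y=cv2.inRange(h,(18,90,90),(35,255,255)); y=cv2.morphologyEx(y,cv2.MORPH_CLOSE,np.ones((3,3)))
    show(c,y,23,120,n+" yellow",None)
    g=cv2.cvtColor(im,cv2.COLOR_BGR2GRAY)
    for th in (80,100,120): show(c,(g<th).astype(np.uint8)*255,53,100,n+f" dark{th}",roi)
im=load("top"); cv2.imwrite("pics/press.png",cv2.resize(im[90:230,130:260],None,fx=4.2,fy=4.2,interpolation=cv2.INTER_CUBIC))
E
```

```text
top yellow [ 26. 407.] xy -37.2 678.3 size 156.2 72.3 long axis deg 89.1
top yellow [321. 228.] xy 459.3 -166.6 size 64.1 63.8 long axis deg -45.7
top yellow [380. 220.] xy 482.5 -340.1 size 88.9 59.4 long axis deg 5.8
top yellow [312. 174.] xy 619.3 -141.1 size 68.8 67.0 long axis deg 6.4
top dark80 [169. 179.] xy 605.3 271.7 size 92.8 60.3 long axis deg 0.0
top dark100 [168. 179.] xy 605.3 273.1 size 92.9 63.2 long axis deg 0.0
top dark120 [169. 179.] xy 603.9 271.7 size 142.4 117.9 long axis deg -0.1
scene yellow [255. 251.] xy 625.3 -140.3 size 76.1 69.0 long axis deg 6.7
scene yellow [179. 234.] xy 487.7 -338.4 size 100.0 59.8 long axis deg 5.8
scene yellow [231. 213.] xy 465.0 -166.4 size 72.7 63.7 long axis deg -17.8
scene yellow [  3. 131.] xy -189.9 -839.8 size 280.5 33.0 long axis deg -0.4
scene yellow [ 8. 86.] xy -462.1 -819.8 size 69.9 68.8 long axis deg 89.7
scene yellow [34. 76.] xy -517.2 -731.2 size 183.6 71.8 long axis deg 9.8
scene yellow [389.  59.] xy -109.6 708.5 size 240.7 215.9 long axis deg 0.7
scene yellow [97. 61.] xy -548.4 -482.9 size 241.3 173.9 long axis deg 0.2
scene yellow [398.  11.] xy -426.8 931.8 size 279.3 113.5 long axis deg -67.5
scene dark80 [378. 202.] xy 606.3 274.8 size 87.5 58.4 long axis deg -1.0
scene dark100 [378. 202.] xy 605.7 274.8 size 92.8 63.0 long axis deg -0.1
scene dark120 [361. 209.] xy 606.3 212.3 size 118.1 23.0 long axis deg -0.0
scene dark120 [378. 202.] xy 606.2 274.7 size 96.9 66.8 long axis deg 0.2
```

View pics/press.png

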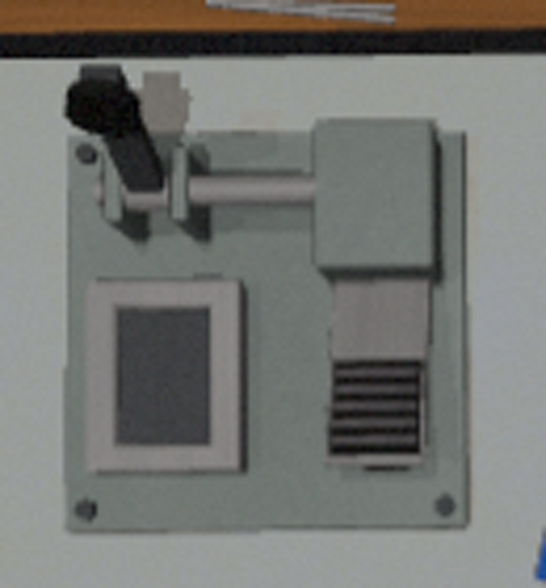

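```bash
cat >> h.py <<'E'
def go(p,yaw):
    s=state(); a=R.from_euler("xyz",s["ee_rot"],degrees=True); b=R.from_euler("xyz",[180,0,yaw],degrees=True)
    print("t",s["time_s"],"at",s["ee_pos"].round(1),s["ee_rot"].round(2),"w",round(s["gripper_width"],1),"F",s["force"].round(1))
    print("turn",(a.inv()*b).as_rotvec(degrees=True).round(2),"shift",a.inv().apply(np.array(p)-s["ee_pos"]).round(1))
E
python3 -c "
from h import *
go([482.5,-340,150],185.8)"
```

```text
t 0.1 at [ 226.8 -527.9  213.2] [-179.91   -0.     23.25] w 91.5 F [-0.4  0.1  0.3]
turn [-2.0000e-02 -1.3000e-01 -1.6255e+02] shift [309.1 -71.6  63.3]
```

Call:
carry_out(commands=[[0, 0, -40, 150, -35, 0, 1], [0, 0, -40, 150, -35, 0, 1], [0, 0, -40, 150, -35, 0, 1], [0, 0, -40, 150, -35, 0, 1], [0, 0, -40, 150, -35, 0, 1], [0, 0, -162.5, 309, -72, 63, 1], [0, 0, -162.5, 309, -72, 63, 1], [0, 0, -162.5, 309, -72, 63, 1], [0, 0, -162.5, 309, -72, 63, 1], [0, 0, -162.5, 309, -72, 63, 1], [0, 0, -162.5, 309, -72, 63, 1], [0, 0, -162.5, 309, -72, 63, 1], [0, 0, -162.5, 309, -72, 63, 1], [0, 0, -162.5, 309, -72, 63, 1], [0, 0, -162.5, 309, -72, 63, 1], [0, 0, -162.5, 309, -72, 63, 1], [0, 0, -162.5, 309, -72, 63, 1], [0, 0, -162.5, 309, -72, 63, 1], [0, 0, -162.5, 309, -72, 63, 1], [0, 0, -162.5, 309, -72, 63, 1]])

```text
time_s: 2.1
ee_pos: [482.2, -340.0, 150.5]
ee_rot: [180.0, -0.0, -174.1]
force: [-0.4, 0.3, -0.1]
gripper_width: 91.3
gripper_force: 0.0
```

Run:
```python
from h import *
s=state(); im=grab_frame("wrist")[:,:,::-1].copy(); cv2.imwrite("pics/w1.png",im)
c=cam("wrist",s); h=cv2.cvtColor(im,cv2.COLOR_BGR2HSV); y=cv2.inRange(h,(18,90,90),(35,255,255)); y=cv2.morphologyEx(y,cv2.MORPH_CLOSE,np.ones((3,3)))
show(c,y,23,800,"yellow"); print(s["qpos"].round(1)); go([482.5,-340,12],185.8)
```

```text
yellow [452. 201.] xy 457.4 -165.9 size 64.9 64.6 long axis deg -35.3
yellow [280. 203.] xy 479.9 -339.6 size 90.5 59.4 long axis deg 5.9
[ -36.3   22.3   93.1   -0.    64.6 -132.2]
t 2.15 at [ 482.2 -340.   150.5] [ 1.7997e+02 -4.0000e-02 -1.7409e+02] w 91.0 F [ 0.5  0.4 -0.8]
turn [ 0.03 -0.04  0.11] shift [-4.000e-01 -1.000e-01  1.385e+02]
```

View pics/w1.png

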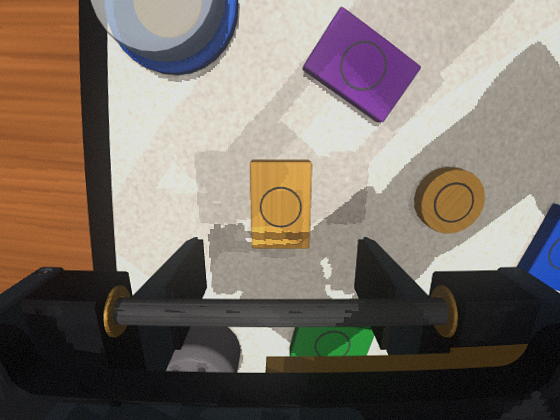

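The wrist view has the oblong blank centred at (280,203), between the open fingers, with the green and purple look-alikes well clear. It measures (480,-340) and 90 x 59 mm, which agrees with the top view. I'll descend and grip.

Call:
carry_out(commands=[[0, 0, 0, 1.5, 0, 45, 1], [0, 0, 0, 1.5, 0, 85, 1], [0, 0, 0, 1.5, 0, 115, 1], [0, 0, 0, 1.5, 0, 130, 1], [0, 0, 0, 1.5, 0, 138, 1], [0, 0, 0, 1.5, 0, 138, 1], [0, 0, 0, 1.5, 0, 138, 1], [0, 0, 0, 1.5, 0, 138, -1], [0, 0, 0, 1.5, 0, 138, -1], [0, 0, 0, 1.5, 0, 138, -1], [0, 0, 0, 1.5, 0, 138, -1], [0, 0, 0, 1.5, 0, 138, -1], [0, 0, 0, 1.5, 0, 138, -1], [0, 0, 0, 1.5, 0, 138, -1], [0, 0, 0, 1.5, 0, 138, -1]], force=35)

```text
time_s: 3.65
ee_pos: [481.1, -340.3, 13.3]
ee_rot: [-180.0, 0.0, -174.3]
force: [-1.5, 0.9, 5.2]
gripper_width: 59.7
gripper_force: 35.0
```

Call:
carry_out(commands=[[0, 0, 0, 0, 0, -20, -1], [0, 0, 0, 0, 0, -60, -1], [0, 0, 0, 0, 0, -110, -1], [0, 0, 0, 0, 0, -137, -1], [0, 0, 0, 0, 0, -137, -1], [0, 0, 0, 0, 0, -137, -1]])

```text
time_s: 4.25
ee_pos: [480.2, -339.8, 148.5]
ee_rot: [179.9, -0.1, -174.2]
force: [-0.6, 0.5, -5.0]
gripper_width: 59.8
gripper_force: 35.0
```

```bash
python3 -c "
from h import *
go([575,240,150],180)"
```

```text
t 4.25 at [ 480.2 -339.8  148.5] [ 1.7992e+02 -1.0000e-01 -1.7425e+02] w 59.8 F [-0.6  0.5 -5. ]
turn [ 0.07 -0.1   5.75] shift [-152.5  567.4   -1. ]
```

Call:
carry_out(commands=[[0, 0, 5.8, -159, 486, -1, -1], [0, 0, 5.8, -159, 486, -1, -1], [0, 0, 5.8, -159, 486, -1, -1], [0, 0, 5.8, -159, 486, -1, -1], [0, 0, 5.8, -159, 486, -1, -1], [0, 0, 5.8, -159, 486, -1, -1], [0, 0, 5.8, -159, 486, -1, -1], [0, 0, 5.8, -159, 486, -1, -1], [0, 0, 5.8, -159, 486, -1, -1], [0, 0, 5.8, -159, 486, -1, -1], [0, 0, 5.8, -159, 486, -1, -1], [0, 0, 5.8, -159, 486, -1, -1], [0, 0, 5.8, -159, 486, -1, -1], [0, 0, 5.8, -159, 486, -1, -1], [0, 0, 5.8, -159, 486, -1, -1], [0, 0, 5.8, -159, 486, -1, -1]])

```text
time_s: 5.85
ee_pos: [590.4, 157.9, 151.1]
ee_rot: [-180.0, -0.0, 179.9]
force: [0.1, -0.0, -3.6]
gripper_width: 59.5
gripper_force: 35.0
```

Run:
```python
from h import *
s=state(); im=grab_frame("wrist")[:,:,::-1].copy(); cv2.imwrite("pics/w2.png",im)
print(s["time_s"],s["ee_pos"],s["ee_rot"],s["gripper_width"])
```

```text
5.85 [590.40091609 157.88030455 151.05745545] [-1.79987302e+02 -2.25358755e-04  1.79852090e+02] 59.451977673226146
```

View pics/w2.png

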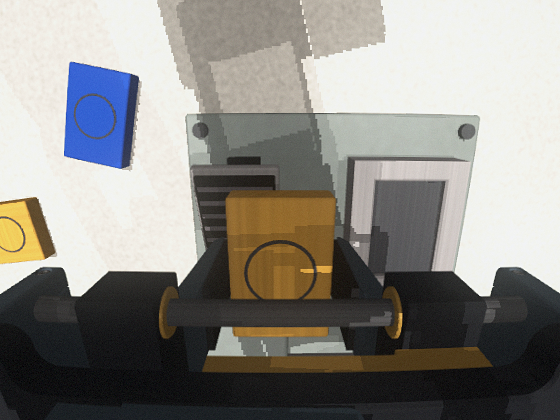

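The held blank sits at (227–335, 191–335). The recess mouth shows from about (374,181) to (446,181). The die block's front top corners are at about (350,158) and (469,160). The +x end of the recess is hidden by the finger.

Run:
```python
from h import *
im=cv2.imread("pics/w2.png"); g=cv2.GaussianBlur(cv2.cvtColor(im,cv2.COLOR_BGR2GRAY),(3,3),0).astype(float)
s=dict(ee_pos=np.array([590.4,157.88,151.06]),ee_rot=np.array([-179.99,0,179.85])); c=cam("wrist",s)
def edge(fixed,lo,hi,axis,sign,ch=g):   # sub-pixel strongest gradient along a scan
    out=[]
    for f in fixed:
        l=ch[f,lo:hi] if axis==0 else ch[lo:hi,f]
        d=np.clip(sign*np.gradient(l),0,None); k=d.argmax(); w=slice(max(k-2,0),k+3)
        u=lo+(np.arange(len(d))[w]*d[w]).sum()/d[w].sum(); out.append((u,f) if axis==0 else (f,u))
    return np.array(out)
def line(name,px,z,dep):
    w=ray(c,px,z)[:,:2]; x,y=(w[:,0],w[:,1]) if dep==1 else (w[:,1],w[:,0])
    for _ in range(3):
        p=np.polyfit(x,y,1); r=abs(y-np.polyval(p,x)); k=r<=max(1,2*np.median(r)); x,y=x[k],y[k]
    print(name,"value",round(np.median(y),1),"slope deg",round(np.degrees(np.arctan(p[0])),2),"n",len(x),"px",px.mean(0).round(1))
L=range(190,260,3)
line("recess low y",edge(range(190,235,3),366,386,0,-1),53,1)
line("recess high y",edge(L,432,458,0,1),53,1)
line("recess -x edge",edge(range(382,436,3),172,190,1,-1),53,0)
line("die -x top edge",edge(range(360,460,4),150,168,1,1),53,0)
line("die high y",edge(L,458,482,0,-1),53,1)
b=im[:,:,2].astype(float)-im[:,:,0]; b=cv2.GaussianBlur(b,(3,3),0); zt=151.06-10+20-.3
line("blank -x",edge(range(240,325,4),182,202,1,1,b),zt,0)
line("blank low y",edge(range(200,235,3),216,240,0,1,b),zt,1)
line("blank high y",edge(range(200,235,3),324,346,0,-1,b),zt,1)
```

```text
recess low y value 241.3 slope deg 0.36 n 15 px [372. 211.]
recess high y value 305.4 slope deg -0.27 n 24 px [438.5 224.5]
recess -x edge value 556.4 slope deg 0.04 n 18 px [407.5 179.8]
die -x top edge value 539.4 slope deg -0.05 n 25 px [408.  160.5]
die high y value 326.3 slope deg 5.8 n 22 px [461.8 224.5]
blank -x value 541.4 slope deg 0.14 n 22 px [282.  189.8]
blank low y value 129.0 slope deg -0.48 n 12 px [225.8 216.5]
blank high y value 187.9 slope deg 0.02 n 12 px [334.5 216.5]
```

Call:
carry_out(commands=[[0, 0, 0, -14, 115.5, 0, -1], [0, 0, 0, -14, 115.5, 0, -1], [0, 0, 0, -14, 115.5, 0, -1], [0, 0, 0, -14, 115.5, 40, -1], [0, 0, 0, -14, 115.5, 70, -1], [0, 0, 0, -14, 115.5, 78, -1], [0, 0, 0, -14, 115.5, 78, -1], [0, 0, 0, -14, 115.5, 78, -1]])

```text
time_s: 6.7
ee_pos: [605.9, 274.7, 74.6]
ee_rot: [179.9, 0.2, 179.9]
force: [0.3, 0.5, -3.0]
gripper_width: 59.8
gripper_force: 35.0
```

Run:
```python
from h import *
s=state(); im=grab_frame("wrist")[:,:,::-1].copy()
sc=grab_frame("scene")[:,:,::-1][150:270,310:440]
cv2.imwrite("pics/w3.png",np.vstack([im[120:400,60:500],cv2.resize(sc,(300,277)) @ np.eye(3) if 0 else cv2.copyMakeBorder(cv2.resize(sc,(300,277)),0,0,0,140,0)]))
go([604.6,273.3,58],180)
```

```text
t 6.8 at [606.1 274.9  75.2] [179.91   0.22 179.92] w 59.7 F [ 0.3 -0.2 -3.4]
turn [ 0.09  0.22 -0.08] shift [ 1.5 -1.6 17.2]
```

View pics/w3.png

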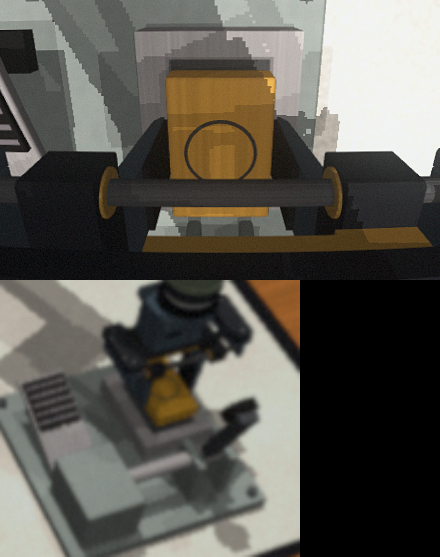

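The blank hovers over the die. The front strip of the recess shows above the blank's front edge in the crop, at about (168–272, 58–70), and the blank spans columns 167–275. I'll measure the front edges from here.

Run:
```python
from h import *
im=cv2.imread("pics/w3.png")[:280]; s=dict(ee_pos=np.array([606.1,274.9,75.2]),ee_rot=np.array([179.91,.22,179.92])); c=cam("wrist",s)
g=cv2.GaussianBlur(cv2.cvtColor(im,cv2.COLOR_BGR2GRAY),(3,3),0); print("col220",np.median(g[24:80,200:240],1).astype(int)); print("row64",g[64,160:180],g[64,262:282])
off=lambda x,y:(x+60,y+120)
print("cam",c[2].round(1))
for n,p,z in(("die front top",(220,29),53),("r57",(220,57),53),("r59",(220,59),53),("r70",(220,70),75)): print(n,ray(c,[off(*p)],z).round(1), ray(c,[off(*p)],z-2).round(1))
for x in (168,272): print(x,ray(c,[off(x,64)],53).round(1),ray(c,[off(x,64)],46).round(1))
```

```text
col220 [102  99  91  81  75  75  91 118 132 133 133 133 128 116 110 108 109 108
 108 108 108 108 107 107 107 107 107 107 107 107 107 107 104  96  88  73
  58  53  53  54  53  53  53  51  48  51  62  72  76  76  77  76  77  87
 101 109]
row64 [104 103 104 105 102  97  93  91  84  71  60  54  51  51  51  51  50  51
  53  54] [ 88  89  90  91  88  86  90 107 131 144 151 165 178 180 180 184 187 187
 186 185]
cam [520.5 275.4 245.5]
die front top [[538.8 275.5  53. ]] [[539.  275.5  51. ]]
r57 [[556.  275.4  53. ]] [[556.4 275.4  51. ]]
r59 [[557.3 275.4  53. ]] [[557.7 275.4  51. ]]
r70 [[559.3 275.4  75. ]] [[559.8 275.4  73. ]]
168 [[560.4 242.8  53. ]] [[561.8 241.6  46. ]]
272 [[560.5 308.1  53. ]] [[562.  309.3  46. ]]
```

Call:
carry_out(commands=[[0, 0, 0, 1.8, -1.2, 0, -1], [0, 0, 0, 1.8, -1.2, 3, -1], [0, 0, 0, 1.8, -1.2, 6, -1], [0, 0, 0, 1.8, -1.2, 9, -1], [0, 0, 0, 1.8, -1.2, 12, -1], [0, 0, 0, 1.8, -1.2, 12, -1], [0, 0, 0, 1.8, -1.2, 12, -1]], force=20)

```text
time_s: 7.5
ee_pos: [602.7, 273.4, 60.7]
ee_rot: [-180.0, -0.0, 180.0]
force: [0.5, -0.1, -3.9]
gripper_width: 59.9
gripper_force: 20.0
```

Call:
carry_out(commands=[[0, 0, 0, 0, 0, 1, -1], [0, 0, 0, 0, 0, 2, -1], [0, 0, 0, 0, 0, 3, -1], [0, 0, 0, 0, 0, 3, -1], [0, 0, 0, 0, 0, 3, -1]])

```text
time_s: 8.0
ee_pos: [602.8, 273.4, 57.9]
ee_rot: [-180.0, 0.0, 179.9]
force: [-0.9, 0.5, -3.1]
gripper_width: 60.1
gripper_force: 20.0
```

Run:
```python
from h import *
for i in range(6):
    im=grab_frame("wrist")[:,:,::-1]; s=state(); print(s["ee_pos"].round(1),s["force"].round(1))
cv2.imwrite("pics/w4.png",im[120:400,60:500]); print(camera_model("wrist")["mount"][:3,3],cam("wrist",s)[2])
```

```text
[602.8 273.4  58. ] [ 0.7  0.2 -3.2]
[602.8 273.4  58. ] [-0.7 -0.7 -3.9]
[602.9 273.4  58. ] [ 0.   0.3 -4.3]
[602.8 273.4  58. ] [ 0.5 -0.3 -4.8]
[602.8 273.4  58. ] [ 0.3  0.5 -3.2]
[602.8 273.4  58. ] [-0.1 -1.1 -3.7]
[  84.96937951    0.60641751 -170.60315943] [517.83644694 274.12531698 228.5661176 ]
```

View pics/w4.png

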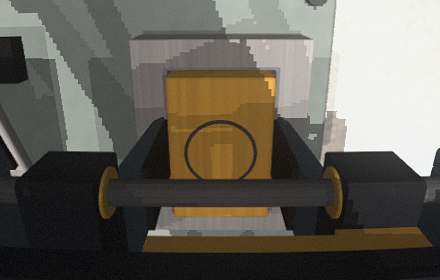

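The blank has entered the recess with no contact force, with only a thin gap at its front edge near (165–275, 69). I'll nudge it 1 mm in +x and lower it the rest of the way.

Call:
carry_out(commands=[[0, 0, 0, -1, 0, 0, -1], [0, 0, 0, -1, 0, 1, -1], [0, 0, 0, -1, 0, 1, -1], [0, 0, 0, -1, 0, 1, -1]])

```text
time_s: 8.7
ee_pos: [603.7, 273.4, 56.8]
ee_rot: [-180.0, -0.0, 179.9]
force: [0.3, 0.4, -2.5]
gripper_width: 60.0
gripper_force: 20.0
```

Call:
carry_out(commands=[[0, 0, 0, 0, 0, 0.5, -1], [0, 0, 0, 0, 0, 1, -1], [0, 0, 0, 0, 0, 1, -1], [0, 0, 0, 0, 0, 1, -1]])

```text
time_s: 9.1
ee_pos: [603.8, 273.5, 56.4]
ee_rot: [180.0, 0.0, 180.0]
force: [-1.3, -0.4, 0.0]
gripper_width: 60.0
gripper_force: 20.0
```

It reached the expected seated height of 56.4 mm and the weight came off the gripper. Releasing now.

Call:
carry_out(commands=[[0, 0, 0, 0, 0, 0, 0.6], [0, 0, 0, 0, 0, 0, 0.6], [0, 0, 0, 0, 0, 0, 1], [0, 0, 0, 0, 0, 0, 1], [0, 0, 0, 0, 0, 0, 1], [0, 0, 0, 0, 0, -10, 1], [0, 0, 0, 0, 0, -30, 1], [0, 0, 0, 0, 0, -70, 1], [0, 0, 0, 0, 0, -120, 1], [0, 0, 0, 0, 0, -140, 1], [0, 0, 0, 0, 0, -140, 1], [0, 0, 0, 0, 0, -140, 1]])

```text
time_s: 10.3
ee_pos: [603.5, 273.3, 196.1]
ee_rot: [-180.0, 0.0, 179.9]
force: [-0.5, -0.1, -0.7]
gripper_width: 91.3
gripper_force: 0.0
```

Run:
```python
from h import *
s=state(); im=grab_frame("wrist")[:,:,::-1].copy(); cv2.imwrite("pics/w5.png",im)
c=cam("wrist",s); h=cv2.cvtColor(im,cv2.COLOR_BGR2HSV); y=cv2.inRange(h,(18,90,90),(35,255,255))
show(c,cv2.morphologyEx(y,cv2.MORPH_CLOSE,np.ones((3,3))),66,800,"yellow"); go([565,123,200],180)
```

```text
yellow [281. 203.] xy 602.1 273.8 size 91.3 59.5 long axis deg 0.2
t 10.35 at [603.  273.1 194.7] [-1.7994e+02 -1.2000e-01  1.7995e+02] w 91.3 F [ 0.2  0.5 -0.2]
turn [-0.06 -0.12 -0.05] shift [  37.8 -150.1   -5. ]
```

View pics/w5.png

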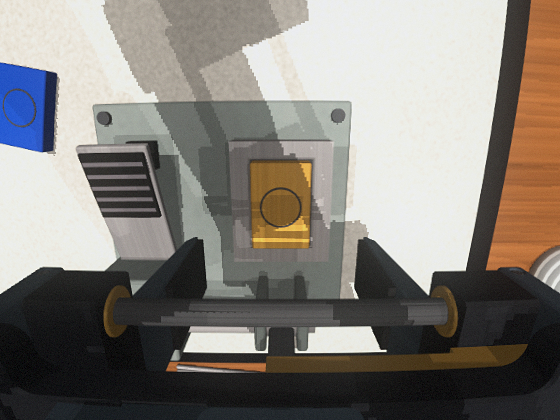

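The blank sits squarely in the recess, at (249–312, 160–248), and measures 0.2° off the die axis. The pedal is free and the tread is near (120,180). Next I'll move over the tread with the gripper shut.

Call:
carry_out(commands=[[0, 0, 0, 41, -150, 0, -1], [0, 0, 0, 41, -150, 0, -1], [0, 0, 0, 41, -150, 0, -1], [0, 0, 0, 41, -150, 0, -1], [0, 0, 0, 41, -150, 30, -1], [0, 0, 0, 41, -150, 60, -1], [0, 0, 0, 41, -150, 80, -1], [0, 0, 0, 41, -150, 90, -1], [0, 0, 0, 41, -150, 90, -1], [0, 0, 0, 41, -150, 90, -1], [0, 0, 0, 41, -150, 90, -1]])

```text
time_s: 11.45
ee_pos: [563.5, 123.8, 107.0]
ee_rot: [180.0, 0.1, 180.0]
force: [-0.5, -0.6, -0.3]
gripper_width: 5.7
gripper_force: 0.0
```

Call:
carry_out(commands=[[0, 0, 0, 0, 0, 8, -1], [0, 0, 0, 0, 0, 14, -1], [0, 0, 0, 0, 0, 18, -1], [0, 0, 0, 0, 0, 22, -1], [0, 0, 0, 0, 0, 26, -1], [0, 0, 0, 0, 0, 30, -1], [0, 0, 0, 0, 0, 34, -1], [0, 0, 0, 0, 0, 38, -1], [0, 0, 0, 0, 0, 42, -1], [0, 0, 0, 0, 0, 46, -1], [0, 0, 0, 0, 0, 49, -1], [0, 0, 0, 0, 0, 51, -1], [0, 0, 0, 0, 0, 53, -1], [0, 0, 0, 0, 0, 53, -1], [0, 0, 0, 0, 0, 53, -1]])

```text
time_s: 12.95
ee_pos: [560.7, 123.4, 53.0]
ee_rot: [-180.0, -0.2, 179.9]
force: [-4.4, 0.8, 8.8]
gripper_width: 0.6
gripper_force: 3.8
```

Call:
carry_out(commands=[[0, 0, 0, 0, 0, 1, -1], [0, 0, 0, 0, 0, 2, -1], [0, 0, 0, 0, 0, 3, -1], [0, 0, 0, 0, 0, 3, -1], [0, 0, 0, 0, 0, 3, -1], [0, 0, 0, 0, 0, 3, -1]])

```text
time_s: 13.55
ee_pos: [560.5, 123.4, 51.1]
ee_rot: [-180.0, -0.2, 179.9]
force: [-7.1, 0.7, 14.1]
gripper_width: 0.6
gripper_force: 7.1
```

Call:
carry_out(commands=[[0, 0, 0, 0, 0, 1, -1], [0, 0, 0, 0, 0, 2, -1], [0, 0, 0, 0, 0, 2, -1], [0, 0, 0, 0, 0, 2, -1]])

```text
time_s: 13.95
ee_pos: [560.6, 123.4, 50.9]
ee_rot: [-180.0, -0.2, 179.9]
force: [-11.4, -1.3, 25.1]
gripper_width: 0.6
gripper_force: 12.5
```

Run:
```python
from h import *
sc=grab_frame("scene")[:,:,::-1]; t=grab_frame("top")[:,:,::-1]
cv2.imwrite("pics/p.png",np.hstack([cv2.resize(sc[150:280,290:440],(390,338)),cv2.resize(t[95:225,130:260],(338,338))]))
```

```text
(no output)
```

View pics/p.png

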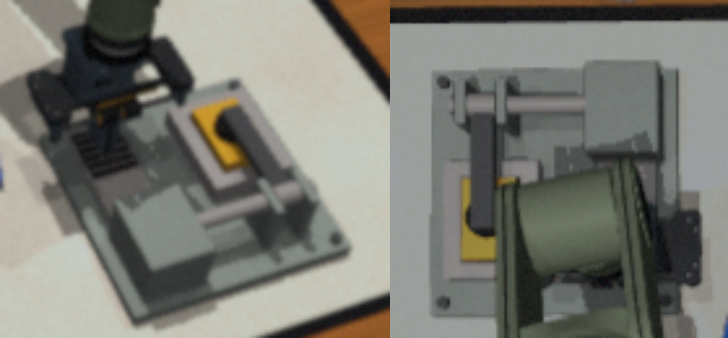

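The striker's pad is down on the blank (left panel about (235,125)). The pedal is hard at its stop: z held at 50.9 mm while the force rose to 25 N. Now I'll raise the gripper and let the pedal come back up.

Call:
carry_out(commands=[[0, 0, 0, 0, 0, -4, -1], [0, 0, 0, 0, 0, -9, -1], [0, 0, 0, 0, 0, -14, -1], [0, 0, 0, 0, 0, -19, -1], [0, 0, 0, 0, 0, -24, -1], [0, 0, 0, 0, 0, -29, -1], [0, 0, 0, 0, 0, -34, -1], [0, 0, 0, 0, 0, -39, -1], [0, 0, 0, 0, 0, -45, -1], [0, 0, 0, 0, 0, -60, -1], [0, 0, 0, 0, 0, -90, -1], [0, 0, 0, 30, 0, -130, -1], [0, 0, 0, 60, 0, -150, -1], [0, 0, 0, 60, 0, -150, -1], [0, 0, 0, 60, 0, -150, -1], [0, 0, 0, 60, 0, -150, -1], [0, 0, 0, 60, 0, -150, -1]])

```text
time_s: 15.75
ee_pos: [502.5, 123.4, 196.4]
ee_rot: [-180.0, -0.2, 179.9]
force: [-0.8, 0.4, 0.7]
gripper_width: 0.3
gripper_force: 0.0
```

Run:
```python
from h import *
s=state(); im=grab_frame("wrist")[:,:,::-1].copy(); sc=grab_frame("scene")[:,:,::-1]
cv2.imwrite("pics/q.png",np.hstack([cv2.resize(sc[150:280,290:440],(390,338)),cv2.resize(im,(400,338))]))
c=cam("wrist",s); h=cv2.cvtColor(im,cv2.COLOR_BGR2HSV); y=cv2.inRange(h,(18,90,90),(35,255,255))
show(c,cv2.morphologyEx(y,cv2.MORPH_CLOSE,np.ones((3,3))),66,800,"yellow")
```

```text
yellow [ 78. 274.] xy 581.6 -106.5 size 63.1 50.8 long axis deg -88.3
yellow [415. 274.] xy 579.6 271.3 size 62.9 56.0 long axis deg 89.5
yellow [ 34. 158.] xy 452.3 -128.5 size 59.5 58.4 long axis deg -4.7
```

View pics/q.png

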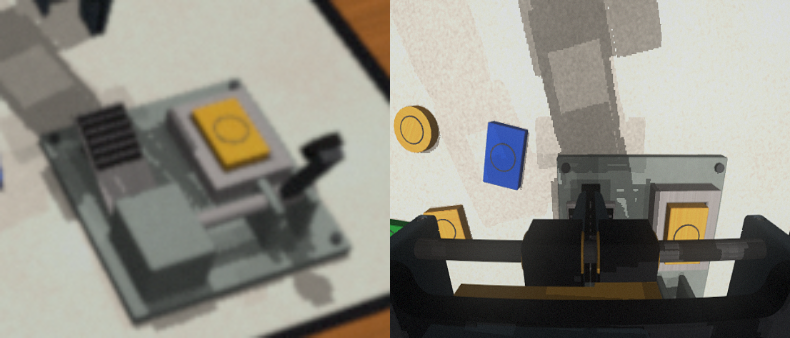

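The pedal and striker are back up, the blank is seated at (232,130) in the left panel, and the robot is clear of everything.

```bash
python3 -c "
from workcell import workorder
print(workorder.job_done())"
```

```text
the job is handed in; nothing more can be done
None
```

The oblong blank is seated in the die and was struck by pushing the pedal to its stop; the pedal is back up, the other items were left alone, and the job is handed in at about 16 s (no verdict was returned).

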